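# Slide a tall gas canister into its dock, bed it on the sprung seat and bolt it in

## Robot

A 6-joint arm with a two-finger parallel gripper is mounted at the origin on the work surface. World frame = base frame: x ahead of the robot, y to its left, z up, the work surface at z = 0. Lengths are in m, angles in rad, forces in N, time in s.
With the tool pointing down it reaches from about 0.4 to 0.825 m from the base axis. Payload 7 kg.
Tool frame: the origin (TCP) lies between the finger pads; the fingertips stand 22 mm ahead of it and the grasp point (between the pads) lies 3 mm ahead of it (arm.tip_reach is the distance from the TCP to the fingertips, in m); z points along the fingers, y is the line along which they close (so a half turn about z gives the same grasp; the last joint's range is limited). The gripper opens to 88 mm and grips with 3 to 60 N. Pads are 19 mm wide; open, the fingers measure 130 mm over their backs; the gripper's body (78 mm by 193 mm) begins 47 mm behind the grasp point.
Start: joints at [1.627, 0.359, 0.012, 0, -1.224, -0.288], TCP at [0.155, 0.657, 0.249] pointing down, gripper open.
Joint ranges: [-3.07, 3.07], [-1.43, 2.12], [-1.02, 1.25], [-3.03, 1.67], [-3.05, -0], [-3.03, 3.03]. Speed limits (rad/s): [2.39, 2.39, 3.01, 3.14, 3.14, 3.14].

## Interface

Orientations are given as [roll, pitch, yaw] about the fixed x, y, z axes, in that order (R = Rz(yaw) Ry(pitch) Rx(roll)).
In Python, from station import arm, viewer gives the robot as it stands. The module is installed in compiled form; this text tells all that it offers.
- The arm moves only by the tool apply_moves, never from a script. Its argument "commands" is a list that holds one entry, the list of rows, each a list of 5 numbers: the closure, from -1 (fully open) to 1 (shut), then the shift along the world's x, y, z as a fraction of full scale, then the turn about the world's z as a fraction of full scale. In form: [[[fingers, tx, ty, tz, yaw], ...]]. A call has 1 to 12 rows; each row shifts and turns the commanded pose from where the row before left it; what a row does not reach is not made up. Full scale, the value 1, is 20 cm for a shift and pi rad for a turn. A row lasts 1/10 s, in which the tool goes at most 50 mm and 8.59 degrees, less where a joint would pass 70% of its speed; a pose out of reach is approached as far as the arm can. A call with a number of a shift or a turn outside -1 to 1 is refused whole. A call with a gripper value outside its range is refused whole. The fingers move at their own pace and stop on an object; "force" is the grip in N (left out, the last holds). Time passes only in rows, so rows that do not move let the fingers close. It gives the time, the measured TCP pose, the force, the opening and the grip force at its end, in the units of the state.
- arm.get_state(): the state, without advancing time (a new reading comes with each control period).
- viewer.grab_frame(name): name is "scene" or "side" or "wrist"; returns a dict with "image" (400x640x3 uint8, blue, green, red), "mtx" (3x3 intrinsics, pixels), "rvec" (rotation vector, rad) and "tvec" (3), from world to camera coordinates, as OpenCV has them. Camera axes: x right, y down, z forward; pixel columns grow to the right and rows downward; lengths in m; the calibration is good to about 2 mm. A picture is of the moment at which its call begins. There is no depth.
- arm.job_done(): hands the job in; it is judged then, once.
The state is a dict: "t": time; "q": joint angles; "qd": joint speeds; "joint_efforts": joint torques, N m; "eef_pos": TCP position; "ee_rot": TCP orientation; "force": force on the tool from outside, world axes, zero at the start; "moment": the same for the moment, N m; "width": finger opening in m; "gripper_force": force on a finger pad.
Only numpy, scipy, OpenCV 4.12 (cv2) and the standard library are available. Lean on these libraries where they do the work, as an engineer would, in place of code of your own. Each camera call takes 0.05 s, during which the arm holds its last target. There are 200 camera calls.

## Task

Slide the tall aluminium gas canister along the bench into the mouth of the U-shaped dock, pushing it low down so that it neither tips nor leaves the bench, and lean it on the sprung seat plate at its end so that the plate itself feels a steady push of about 12 newtons for two seconds (whatever the canister takes to slide comes on top of that), never as much as 20. Then slide the steel bolt fully across behind it by its brass knob, leaving the canister upright in the dock between seat plate and bolt. Leave the other things on the bench where they are.

Things in the scene. Friction and masses are not known exactly. Their poses are not given: they have to be found in the camera images.
- canister: Tall aluminium canister, upright and loose on the bench before the dock's mouth: round, 68 mm in diameter, 250 mm tall (body 205 mm with a paper band, then a black cap 28 mm across). 0.6 to 0.95 kg; it takes some 3 to 7 N to slide, differing each time. Origin: centre of its underside, z up. Pushed higher up than about 50 mm above the bench it may tip.
- dock: Dock fixed to the bench: a channel 76 mm wide between aluminium rails 14 mm high, open to the right as seen from the robot; behind it (x over 90 mm) a cream housing 110 x 150 mm, 75 mm high, with a handle to 106 mm. Origin: on the bench, mid-channel; the canister's axis stands 0 to 25 mm past it along x when it touches the seat plate. x points into the dock, the way to push (to the left as seen from the robot, within 0.25 rad), y back towards the robot, z up.
- dock_mouth (a point): Middle of the dock's mouth, on the bench, at x = -70 mm of the dock; axes as the dock's. Here the rails stand 136 mm apart; they narrow like a funnel to the 76 mm channel at x = -25 mm of the dock and run straight from there.
- seat_mount: Fixed mount of the sprung seat plate on the housing's face. Origin: on the bench, at x = 90 mm of the dock. The dark steel plate (60 mm wide, from 8 to 56 mm above the bench) faces the canister at the end of the channel. It is set by hand: its face stands 31 to 56 mm before this origin, differing each time, and is not measured. Pressed, it yields 1 mm per 8 N (bottoms at 4 mm) and springs back.
- bolt (a joint): Bolt's travel in m: steel bar 12 x 12 mm, 120 mm long, underside 40 mm above the bench, that slides along the dock's -y across the mouth at x = -50 mm of the dock. It starts at 0 to 0.01 (drawn back towards the robot, mouth free); fully across, at its stop, is 0.105. It drags with about 3 N and stays put. Its guide block stands under it at y = 85 to 140 mm of the dock, 38 mm high, 34 mm along x.
- bolt_knob (a point): Middle of the bolt's upright brass knob, 72 mm above the bench: a round post 16 mm in diameter from 52 to 90 mm, with a cap 22 mm across up to 96 mm, at the bar's end nearest the robot. At bolt travel t it is at x = -50 mm, y = 195 mm - t of the dock.
- amber_bottle: Small amber glass bottle, 56 mm across, 130 mm tall, standing beyond the dock's mouth. Not part of the job.
- jar: White plastic jar, 52 mm across, 65 mm tall, standing between the dock and the robot. Not part of the job.
- weight: Brass weight with a neck, 40 mm across, 50 mm tall, standing between the canister and the robot. Not part of the job.
- screwdriver: Screwdriver lying on the bench on the left. Not part of the job.
- wrench: Wrench lying on the bench on the right. Not part of the job.
- carton: Open cardboard carton 130 x 170 x 60 mm, on the far left. Not part of the job.
- mug: White mug, 80 mm across, 90 mm tall, on the near right. Not part of the job.
There are look-alikes about, which are no part of the job. Of the things like the canister, leave any that is green; of the rest the smaller one is meant.

How it is judged:
By the outcome, as a careful person would: the job done as asked, in the order asked, and still so for the second after the job is handed in, with the robot touching nothing.
It also fails if it takes over 72 s, if anything falls off the work surface, if the arm or the gripper's body presses on something with over 40 N, if the wrist force passes 120 N, or if a joint passes its speed limit or range.

## Working session

There is one attempt and no reset: what is moved stays moved. The work goes in short steps, Python scripts to look and compute and a tool call to move; the robot and the scene stay as the last step left them, time stands still between calls to the robot, and variables do not carry over. Pictures are saved under pics/ and viewed, at most 10 in all, crops included, and the job is handed in when it is done.

Besides the shell and the picture viewer there is one more tool, called after "Emit:" by a JSON object that holds its "method" and its "body". apply_moves: Moves the arm, as the interface text tells. Shift numbers are shares of 20 cm and turn numbers shares of pi rad, none past 1 either way. Its arguments: {"type":"object","properties":{"commands":{"type":"array","items":{"type":"array","items":{"type":"array","items":{"type":"number"}}}},"force":{"type":"number"}},"required":["commands"]}

```bash
mkdir -p pics
cat > h.py <<'E'
import numpy as np, cv2
from station import arm, viewer
def grab(n,f):
    d=viewer.grab_frame(n); cv2.imwrite(f'pics/{f}.png',d['image']); np.savez(f'pics/{f}.npz',**d); return d
def ray(d,u,v):
    R=cv2.Rodrigues(np.array(d['rvec'],float))[0]; t=np.array(d['tvec'],float).ravel()
    p=cv2.undistortPoints(np.array([[[u,v]]],float),np.array(d['mtx'],float),None)[0,0]
    return -R.T@t, R.T@np.array([p[0],p[1],1.])
def onz(d,u,v,z):
    c,r=ray(d,u,v); return c+r*(z-c[2])/r[2]
def proj(d,P):
    return cv2.projectPoints(np.array(P,float).reshape(-1,1,3),np.array(d['rvec'],float),np.array(d['tvec'],float),np.array(d['mtx'],float),None)[0][:,0]
def load(f): return dict(np.load(f'pics/{f}.npz'))
E
python3 - <<'E'
from h import *
a=grab('scene','s0');b=grab('side','d0')
for d in (a,b): print(ray(d,320,200))
print(arm.get_state())
E
```

```text
(array([ 0.35913385, -0.3670119 ,  1.14383995]), array([ 0.19441915,  0.30647572, -0.93182636]))
(array([ 0.22690231, -0.79597123,  0.82352726]), array([ 0.31213005,  0.70361203, -0.63849977]))
{'t': 0.1, 'q': array([ 1.62708896e+00,  3.59300873e-01,  1.11878914e-02, -3.05962247e-04,
       -1.22410763e+00, -2.88097496e-01]), 'qd': array([ 0.0015483 , -0.00210809,  0.00245657,  0.00067731, -0.00013473,
        0.00111677]), 'joint_efforts': array([-2.15592001e-03, -5.84160054e+01,  2.93751240e+01,  7.01556042e+00,
        1.01842088e-02, -4.93862819e-05]), 'eef_pos': array([0.15500305, 0.65656069, 0.24774241]), 'ee_rot': array([ 3.14014534e+00, -1.28927165e-04, -2.31908934e-01]), 'force': array([ 0.69223395,  0.14927157, -0.76966988]), 'moment': array([-0.00604062,  0.03758611, -0.0586564 ]), 'gripper_force': 0.0, 'width': 0.08767160381792569}
```

View pics/s0.png

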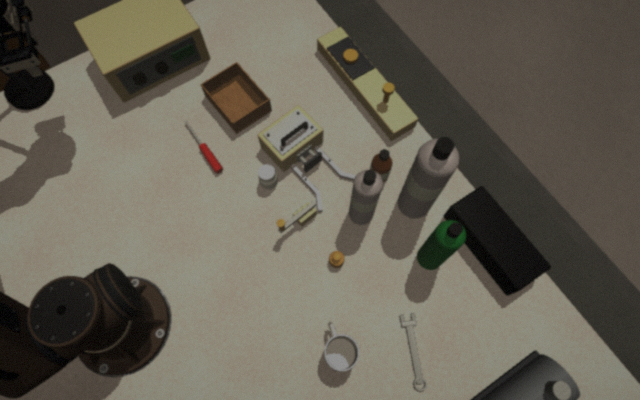

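View pics/d0.png

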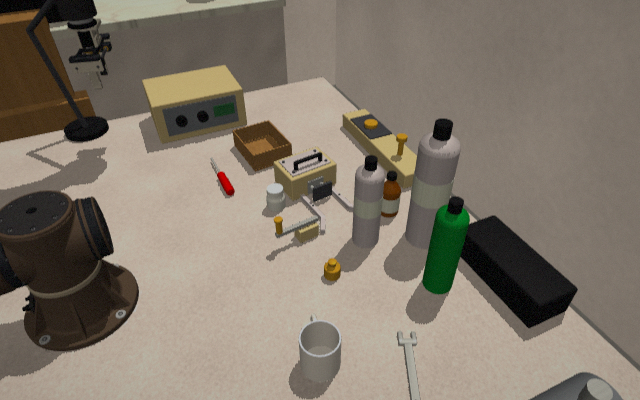

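Canister candidates:
- Small grey one: scene (366,195), side (368,205).
- Large grey one: scene (430,178), side (434,185).
- Green one: scene (441,245), side (446,245).

The small grey one fits: it isn't green and it is the smaller of the two left. I'll confirm it in an enlarged crop.

Run:
```python
from h import *
a=cv2.imread('pics/s0.png')[95:255,245:445];b=cv2.imread('pics/d0.png')[140:290,260:420]
a=cv2.resize(a,None,fx=3.75,fy=3.75,interpolation=cv2.INTER_CUBIC)
b=cv2.resize(b,None,fx=4,fy=4,interpolation=cv2.INTER_CUBIC)
cv2.imwrite('pics/c1.png',cv2.convertScaleAbs(a,alpha=1.5));cv2.imwrite('pics/c2.png',b)
```

```text
(no output)
```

View pics/c1.png

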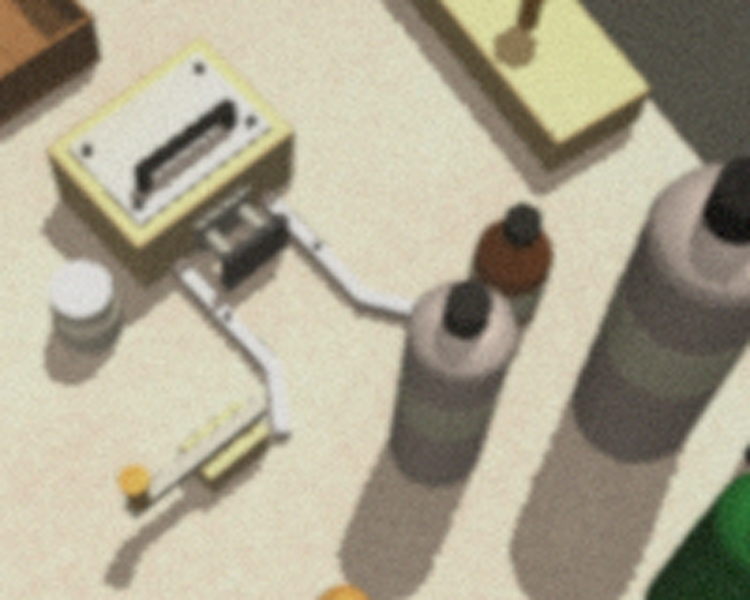

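View pics/c2.png

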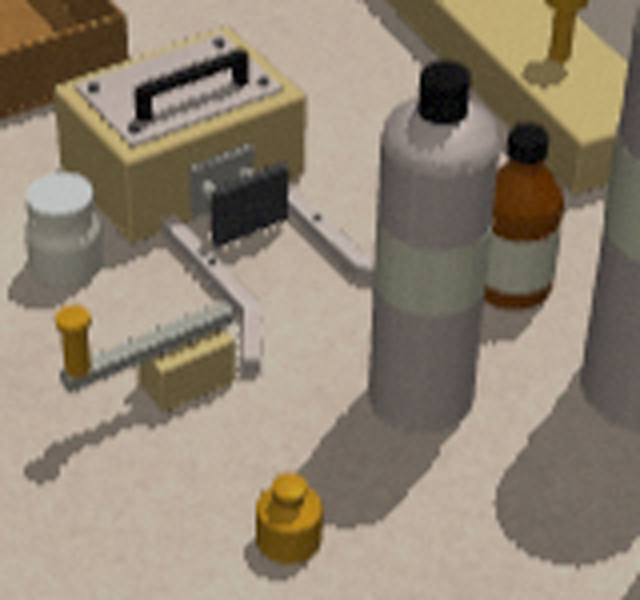

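The crops confirm it: the small grey canister (scene about (366,195)) stands before the dock's mouth. The housing corners, knob and cap are all clear. Next I'll compute poses.

Run:
```python
from h import *
a=load('s0');b=load('d0')
C=lambda x,y:(245+x/3.75-.37,95+y/3.75-.37)
D=lambda x,y:(260+x/4-.37,140+y/4-.37)
def both(n,p,q,z): print(n,onz(a,*C(*p),z)[:2].round(4),onz(b,*D(*q),z)[:2].round(4))
H=[((50,152),(57,93)),((200,42),(230,27)),((293,130),(305,97)),((140,247),(125,152))]
for n,(p,q) in zip('nearback farback farfront nearfront'.split(),H): both(n,p,q,.075)
both('knobtop',(135,478),(74,314),.096)
both('cap',(467,290),(445,69),.25)
both('railtipnear',(281,432),(250,368),.014)
both('jar',(82,285),(60,188),.065)
both('wtop',(345,594),(290,482),.05)
both('bottlecap',(522,215),(528,130),.13)
W=np.array([(onz(a,*C(*p),.075)+onz(b,*D(*q),.075))[:2]/2 for p,q in H])
# dock coords: x 0.09..0.20, y toward robot +
L=np.array([(.2,.075),(.2,-.075),(.09,-.075),(.09,.075)])
L=np.vstack([L]);
Lc=L-L.mean(0);Wc=W-W.mean(0)
H2=Lc.T@Wc;U,S,V=np.linalg.svd(H2);R=V.T@U.T
print(R,np.linalg.det(R)); o=W.mean(0)-R@L.mean(0)
print('origin',o,'ang',np.arctan2(R[1,0],R[0,0])); print('res',(W-(L@R.T+o)).round(4))
print('knob t0,t.01',o+R@[-.05,.195],o+R@[-.05,.185],'railtip',o+R@[-.07,.068])
# dock coords of canister by cap
for c in (onz(a,*C(467,290),.25)[:2],onz(b,*D(445,69),.25)[:2],onz(a,*C(135,478),.096)[:2],onz(b,*D(74,314),.096)[:2]): print(R.T@(c-o))
# plate upper edge z=.056
for p,d,z in ((C(222,267),a,.056),(C(285,215),a,.056),(D(209,197),b,.056),(D(288,168),b,.056)): print('plate',R.T@(onz(d,*p,z)[:2]-o))
```

```text
nearback [0.5434 0.2379] [0.5419 0.2375]
farback [0.6853 0.2577] [0.6898 0.2634]
farfront [0.7025 0.156 ] [0.701  0.1571]
nearfront [0.5586 0.1357] [0.5601 0.1509]
knobtop [ 0.4634 -0.0184] [ 0.4631 -0.0136]
cap [ 0.6733 -0.0766] [ 0.6729 -0.0747]
railtipnear [ 0.5783 -0.0188] [ 0.5746 -0.0229]
jar [0.5099 0.1372] [0.5094 0.1444]
wtop [ 0.5442 -0.1511] [ 0.5404 -0.1536]
bottlecap [ 0.7795 -0.0121] [ 0.7805 -0.0076]
[[-0.13443055 -0.99092302]
 [ 0.99092302 -0.13443055]] 0.9999999999999998
origin [0.64230586 0.05583804] ang 1.705635102413902
res [[ 0.0015 -0.0062]
 [-0.0022 -0.0035]
 [-0.0028  0.0014]
 [ 0.0034  0.0083]]
knob t0,t.01 [ 0.4557974  -0.01992207] [ 0.46570663 -0.01857777] railtip [ 0.58433323 -0.02266785]
[-0.13537177 -0.01291443]
[-0.13347925 -0.01274057]
[-0.04950674  0.18729622]
[-0.04476774  0.18689874]
plate [0.0473183  0.03270397]
plate [ 0.04942713 -0.02936115]
plate [0.05188826 0.03394425]
plate [ 0.04983433 -0.0293796 ]
```

Emit:
{"method": "apply_moves", "body": {"commands": [[[-1,0.096,-0.164,0,0.013],[-1,0.096,-0.164,0,0.013],[-1,0.096,-0.164,0,0.013],[-1,0.096,-0.164,0,0.013],[-1,0.096,-0.164,0,0.013],[-1,0.096,-0.164,0,0.013],[-1,0.096,-0.164,0,0.013],[-1,0.096,-0.164,0,0.013],[-1,0.096,-0.164,0,0.013],[-1,0.096,-0.164,0,0.013],[-1,0.096,-0.164,0,0.013],[-1,0.096,-0.164,0,0.013]]]}}

```text
t: 1.3
eef_pos: [0.3858, 0.2618, 0.2485]
ee_rot: [-3.142, 0.0, 0.26]
force: [1.3, 0.0, -0.1]
width: 0.0875
gripper_force: 0.0
```

Emit:
{"method": "apply_moves", "body": {"commands": [[[-1,0.096,-0.164,0,0],[-1,0.096,-0.164,0,0],[-1,0.096,-0.164,0,0],[-1,0.096,-0.164,0,0],[-1,0.096,-0.164,0,0],[-1,0,-0.19,0,0],[-1,0,-0.19,0,0],[-1,0,-0.19,0,0],[-1,0,-0.19,0,0],[-1,0,-0.19,0,0],[-1,0,-0.19,0,0],[-1,0,-0.19,0,0]]]}}

```text
t: 2.5
eef_pos: [0.481, -0.1682, 0.2485]
ee_rot: [-3.141, 0.0, 0.258]
force: [1.1, 0.2, -0.2]
width: 0.0876
gripper_force: 0.0
```

Run:
```python
from h import *
b=grab('side','d1'); s=arm.get_state(); print(s['t'],s['eef_pos'],s['ee_rot'],s['force'])
print('big base',onz(b,421,238,0),'green base',onz(b,438,285,0))
```

```text
2.55 [ 0.48077285 -0.17182072  0.24818661] [3.14088156e+00 1.56401722e-03 2.57103940e-01] [ 1.95839999 -4.56517375  1.28568313]
big base [ 0.80236022 -0.13963587  0.        ] green base [ 7.49860199e-01 -2.86727393e-01 -1.11022302e-16]
```

View pics/d1.png

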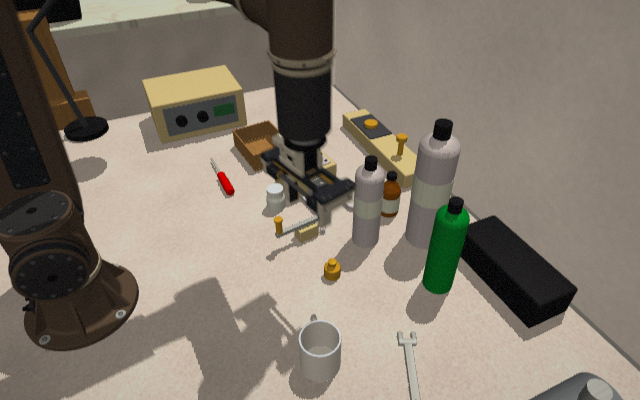

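Run:
```python
from h import *
b=load('d1');p=np.array([.4808,-.1718,.248]);y=np.array([np.sin(.257),-np.cos(.257),0]);x=np.array([np.cos(.257),np.sin(.257),0])
P=[p,p+y*.065,p-y*.065,p+x*.039,p-x*.039]; P+= [q+[0,0,-.022] for q in (p,p+y*.065,p-y*.065)]+[q+[0,0,.044] for q in (p+y*.065,p-y*.065)]
im=cv2.imread('pics/d1.png')[110:230,240:370];im=cv2.resize(im,None,fx=5,fy=5,interpolation=cv2.INTER_CUBIC)
im=cv2.convertScaleAbs(im,alpha=1.6,beta=20)
for i,q in enumerate(proj(b,P)):
    print(i,q.round()); c=tuple(int(v) for v in ((q-[240,110])*5)); cv2.circle(im,c,3,(0,0,255),-1); cv2.putText(im,str(i),c,0,.5,(0,0,255))
cv2.imwrite('pics/c3.png',im)
```

```text
0 [309. 207.]
1 [331. 224.]
2 [290. 191.]
3 [325. 199.]
4 [293. 215.]
5 [310. 215.]
6 [331. 233.]
7 [290. 199.]
8 [331. 206.]
9 [289. 174.]
```

View pics/c3.png

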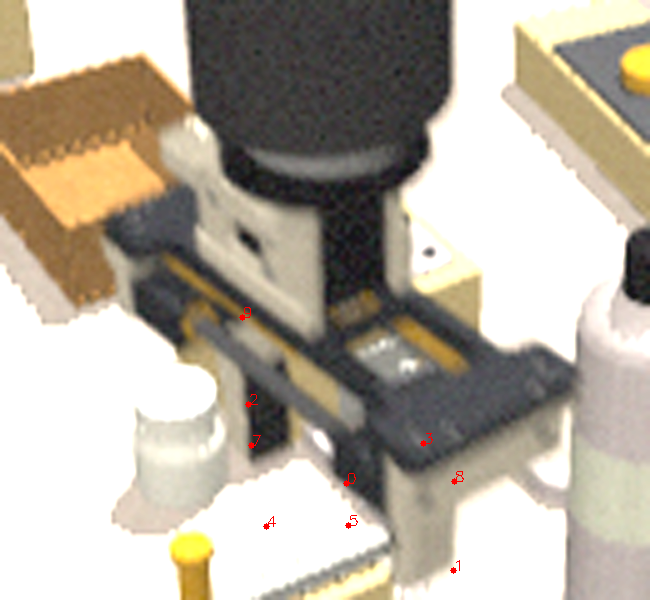

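Run:
```python
from h import *
b=load('d1');p=np.array([.4808,-.170,.248]);y=np.array([np.sin(.257),-np.cos(.257)]);x=np.array([np.cos(.257),np.sin(.257)])
for n,c,zs in [('plate far L',(108,228),(.06,.08,.1)),('plate far R',(190,195),(.06,.08,.1)),('plate near R',(575,380),(.06,.08,.1)),('plate near L',(408,470),(.06,.08,.1)),
 ('brk botL',(390,480),(.03,.045,.06,.08)),('brk botR',(560,435),(.03,.045,.06,.08)),('fing bot outer R',(450,570),(-.022,)),('fing bot outer L',(402,585),(-.022,)),('finger top R',(455,505),(.03,.045,.06))]:
    for z in zs:
        w=onz(b,240+c[0]/5-.4,110+c[1]/5-.4,.248+z)[:2]-p[:2]; print(n,z,'x %.3f y %.3f'%(w@x,w@y))
```

```text
plate far L 0.06 x -0.018 y -0.131
plate far L 0.08 x -0.033 y -0.105
plate far L 0.1 x -0.048 y -0.079
plate far R 0.06 x 0.021 y -0.130
plate far R 0.08 x 0.005 y -0.104
plate far R 0.1 x -0.012 y -0.078
plate near R 0.06 x 0.059 y 0.064
plate near R 0.08 x 0.041 y 0.083
plate near R 0.1 x 0.023 y 0.101
plate near L 0.06 x -0.021 y 0.065
plate near L 0.08 x -0.036 y 0.083
plate near L 0.1 x -0.051 y 0.102
brk botL 0.03 x -0.008 y 0.037
brk botL 0.045 x -0.019 y 0.051
brk botL 0.06 x -0.030 y 0.065
brk botL 0.08 x -0.044 y 0.083
brk botR 0.03 x 0.059 y 0.058
brk botR 0.045 x 0.046 y 0.071
brk botR 0.06 x 0.033 y 0.085
brk botR 0.08 x 0.016 y 0.102
fing bot outer R -0.022 x 0.014 y 0.046
fing bot outer L -0.022 x -0.006 y 0.041
finger top R 0.03 x 0.002 y 0.063
finger top R 0.045 x -0.009 y 0.077
finger top R 0.06 x -0.021 y 0.090
```

The canister is taller than the gripper is deep, so the gripper's body (66 mm above the tips, wider than the fingers) reaches it before the fingers do. My plan:
1. Grip it lightly by the cap and slide it along the bench, kept upright, up to the plate. The wrist force gives its friction.
2. Do the final lean from behind, as low as possible.

First I'll tighten the channel line from the rails.

Run:
```python
from h import *
a=load('s0');b=load('d0')
C=lambda x,y:(245+x/3.75-.37,95+y/3.75-.37)
D=lambda x,y:(260+x/4-.37,140+y/4-.37)
ang=1.7056;R=np.array([[np.cos(ang),-np.sin(ang)],[np.sin(ang),np.cos(ang)]]);o=np.array([.6423,.0558])
for n,d,f,p in [('near',a,C,[(185,275),(225,318),(268,366),(281,430)]),('far',a,C,[(285,210),(318,243),(358,293)]),('near',b,D,[(178,228),(210,262),(245,305),(250,366)]),('far',b,D,[(295,203),(318,220),(358,268)])]:
    w=np.array([onz(d,*f(*q),.014)[:2] for q in p]); print(n,w.round(4).tolist(),((w-o)@R).round(4).tolist())
    e=w[0]-w[2] ; print('  ang',np.arctan2(e[1],e[0]))
# cap blob centroid, cap mid
for n,d,box in (('s',a,(350,165,385,195)),('d',b,(355,150,385,178))):
    im=d['image'][box[1]:box[3],box[0]:box[2]].max(2); m=(im<55).astype(np.uint8)
    k,l,st,ce=cv2.connectedComponentsWithStats(m); i=1+np.argmax(st[1:,4]); u=ce[i]+[box[0],box[1]]
    print(n,st[i],u,'z.25',onz(d,*u,.25)[:2],'z.23',onz(d,*u,.23)[:2])
```

```text
near [[0.5861, 0.1259], [0.5925, 0.0796], [0.5984, 0.0297], [0.5791, -0.0175]] [[0.077, 0.0462], [0.0303, 0.0462], [-0.0199, 0.047], [-0.0641, 0.0725]]
  ang 1.6972902545705002
far [[0.6789, 0.1307], [0.6845, 0.0936], [0.6867, 0.0426]] [[0.0693, -0.0463], [0.0318, -0.0469], [-0.0191, -0.0422]]
  ang 1.6587906372132344
near [[0.5882, 0.1288], [0.5937, 0.0851], [0.5971, 0.0342], [0.5754, -0.0212]] [[0.0796, 0.0438], [0.0356, 0.0442], [-0.0153, 0.0477], [-0.0673, 0.0766]]
  ang 1.665175044177979
far [[0.6754, 0.1192], [0.6817, 0.0948], [0.6834, 0.036]] [[0.0584, -0.0413], [0.0333, -0.0443], [-0.0251, -0.0381]]
  ang 1.6672442136727628
s [ 13   0  22  20 198] [371.47474747 174.94949495] z.25 [ 0.67338031 -0.08529364] z.23 [ 0.68041169 -0.07899009]
d [ 10   5  13  16 176] [370.73295455 162.67045455] z.25 [ 0.66152591 -0.09426001] z.23 [ 0.67668207 -0.06978998]
```

Emit:
{"method": "apply_moves", "body": {"commands": [[[-1,0,0,0.15,-0.013],[-1,0,0,0.15,-0.013],[-1,0.1,0.04,0,-0.013],[-1,0.16,0.08,0,0],[-1,0.16,0.08,0,0],[-1,0.16,0.08,0,0],[-1,0.16,0.08,0,0],[-1,0.16,0.08,0,0]]]}}

```text
t: 3.35
eef_pos: [0.6625, -0.0779, 0.3081]
ee_rot: [-3.141, 0.001, 0.136]
force: [0.7, 0.4, 0.6]
width: 0.0875
gripper_force: 0.0
```

Emit:
{"method": "apply_moves", "body": {"commands": [[[-1,0.06,0.04,0,0],[-1,0,0,0,0],[-1,0,0,0,0]]]}}

```text
t: 3.65
eef_pos: [0.673, -0.0707, 0.3079]
ee_rot: [-3.142, 0.001, 0.136]
force: [-0.7, -0.4, -1.0]
width: 0.0875
gripper_force: 0.0
```

Run:
```python
from h import *
d=grab('wrist','w1'); s=arm.get_state(); print(s['eef_pos'],s['ee_rot'],s['force'])
print(ray(d,320,200)); print(proj(d,[[.673,-.0757,.25],[.673+.014,-.0757,.25],[.673,-.0757+.014,.25]]))
cv2.imwrite('pics/w1b.png',cv2.convertScaleAbs(d['image'],alpha=1.6))
```

```text
[ 0.67272848 -0.07102919  0.30851289] [3.14158455e+00 5.51803084e-04 1.35605167e-01] [-0.32877643  0.51178598 -0.01344643]
(array([ 0.7491436 , -0.05918423,  0.44383338]), array([-0.29262984, -0.05166146, -0.95499323]))
[[325.77936835 226.38422327]
 [329.03948799 205.47158306]
 [303.74018966 223.56369178]]
```

View pics/w1b.png

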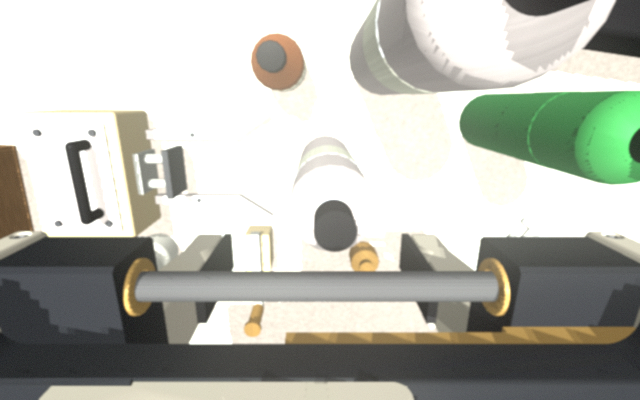

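The wrist view shows the canister's black cap centred at (334,228), which puts it at about (0.672, -0.080). The dock plate is at (175,172). The small bottle at (277,62) and the big cans are clear of the gripper. Now I'll centre on the cap, descend and grip.

Emit:
{"method": "apply_moves", "body": {"commands": [[[-1,0,-0.04,0,0],[-1,0,0,-0.1,0],[-1,0,0,-0.1,0],[-1,0,0,-0.1,0],[-1,0,0,-0.08,0],[-1,0,0,0,0],[-1,0,0,0,0]]]}}

```text
t: 4.4
eef_pos: [0.6733, -0.0795, 0.2336]
ee_rot: [3.141, -0.001, 0.135]
force: [0.5, 0.6, 0.1]
width: 0.0881
gripper_force: 0.0
```

Emit:
{"method": "apply_moves", "body": {"commands": [[[0.5,0,0,0,0],[0.5,0,0,0,0],[0.5,0,0,0,0],[0.5,0,0,0,0],[0.5,0,0,0,0],[0.5,0,0,0,0]]], "force": 40}}

```text
t: 5.0
eef_pos: [0.6735, -0.0786, 0.2326]
ee_rot: [3.142, -0.0, 0.136]
force: [0.6, -0.4, -0.1]
width: 0.0453
gripper_force: 0.0
```

Emit:
{"method": "apply_moves", "body": {"commands": [[[1,0,0,0,0],[1,0,0,0,0],[1,0,0,0,0],[1,0,0,0,0],[1,0,0,0,0],[1,0,0,0,0],[1,0,0,0,0],[1,0,0,0,0]]], "force": 50}}

```text
t: 5.8
eef_pos: [0.6735, -0.0789, 0.2327]
ee_rot: [3.141, -0.0, 0.136]
force: [0.8, -5.2, 0.5]
width: 0.0271
gripper_force: 50.0
```

Run:
```python
from h import *
s=arm.get_state(); print(s['t'],s['eef_pos'],s['force'],s['moment'],s['width'],s['gripper_force'])
o=np.array([.6423,.0558]);ang=1.695;R=np.array([[np.cos(ang),-np.sin(ang)],[np.sin(ang),np.cos(ang)]])
print('dock',R.T@(s['eef_pos'][:2]-o)); 
for X in ((-.06,.001),(.0,.001),(.015,.001)): print(X,(o+R@X-s['eef_pos'][:2])/.2)
```

```text
5.8 [ 0.67351657 -0.07894336  0.23269509] [ 0.76589673 -5.21362451  0.52364217] [-2.1366781  -0.36806956  0.05278734] 0.027106516564873423 49.985026717185974
dock [-0.13757264 -0.01428348]
(-0.06, 0.001) [-0.12387898  0.37540841]
(0.0, 0.001) [-0.16104436  0.6730974 ]
(0.015, 0.001) [-0.1703357   0.74751965]
```

Emit:
{"method": "apply_moves", "body": {"commands": [[[1,-0.005,0.015,0,0],[1,-0.005,0.015,0,0],[1,-0.005,0.015,0,0],[1,-0.005,0.015,0,0]]]}}

```text
t: 6.2
eef_pos: [0.6697, -0.0667, 0.2329]
ee_rot: [3.141, -0.001, 0.136]
force: [2.0, -7.0, -0.0]
width: 0.0272
gripper_force: 50.1
```

Emit:
{"method": "apply_moves", "body": {"commands": [[[1,-0.01,0.03,0,0],[1,-0.01,0.03,0,0],[1,-0.01,0.03,0,0],[1,-0.01,0.03,0,0],[1,-0.01,0.03,0,0]]]}}

```text
t: 6.7
eef_pos: [0.6595, -0.0364, 0.233]
ee_rot: [3.141, -0.0, 0.136]
force: [2.2, -8.3, 0.3]
width: 0.0276
gripper_force: 50.1
```

Run:
```python
from h import *
s=arm.get_state(); print(s['t'],s['eef_pos'],s['ee_rot'],s['force'],s['moment'],s['width'],s['gripper_force'])
d=grab('side','d2'); cv2.imwrite('pics/d2b.png',cv2.resize(d['image'][90:270,230:430],None,fx=3.3,fy=3.3,interpolation=cv2.INTER_CUBIC))
```

```text
6.7 [ 0.65950438 -0.0364065   0.23295129] [ 3.14087619e+00 -4.03937176e-04  1.36176163e-01] [ 2.17980057 -8.26039266  0.30771341] [-4.64307069 -1.11207489  0.06192637] 0.02764251720663421 50.12919008731842
```

View pics/d2b.png

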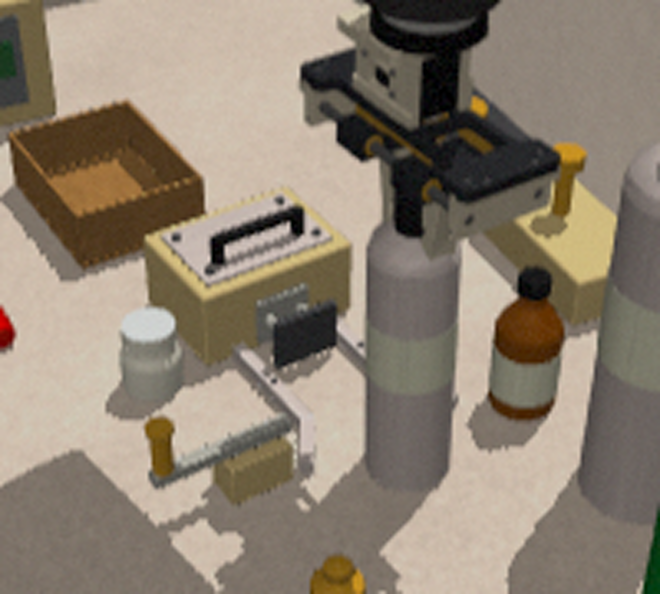

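The crop shows the canister upright and sliding with the gripper on its cap. Nothing else has been touched. I'll continue.

Emit:
{"method": "apply_moves", "body": {"commands": [[[1,-0.009,0.0275,0,0],[1,-0.009,0.0275,0,0],[1,-0.009,0.0275,0,0],[1,-0.009,0.0275,0,0],[1,-0.009,0.0275,0,0],[1,-0.009,0.0275,0,0]]]}}

```text
t: 7.35
eef_pos: [0.6485, -0.0033, 0.2326]
ee_rot: [-3.142, -0.0, 0.136]
force: [0.0, -4.5, 4.2]
width: 0.0273
gripper_force: 50.0
```

Emit:
{"method": "apply_moves", "body": {"commands": [[[1,-0.0025,0.02,0,0],[1,-0.0025,0.02,0,0],[1,-0.0025,0.02,0,0],[1,-0.0025,0.02,0,0],[1,-0.0025,0.02,0,0],[1,-0.0025,0.02,0,0]]]}}

```text
t: 7.95
eef_pos: [0.6453, 0.0201, 0.2324]
ee_rot: [3.141, 0.001, 0.136]
force: [-3.2, 8.9, 14.6]
width: 0.0274
gripper_force: 50.0
```

Emit:
{"method": "apply_moves", "body": {"commands": [[[1,-0.0025,0.02,0,0],[1,-0.0025,0.02,0,0],[1,-0.0012,0.01,0,0],[1,-0.0012,0.01,0,0]]]}}

```text
t: 8.35
eef_pos: [0.6444, 0.0306, 0.2333]
ee_rot: [3.138, 0.0, 0.136]
force: [1.8, -12.2, 3.9]
width: 0.0277
gripper_force: 50.6
```

Run:
```python
from h import *
s=arm.get_state(); print(s['t'],s['eef_pos'],s['force'],s['moment'])
o=np.array([.6423,.0558]);ang=1.695;R=np.array([[np.cos(ang),-np.sin(ang)],[np.sin(ang),np.cos(ang)]])
print('dock',R.T@(s['eef_pos'][:2]-o),R.T@s['force'][:2])
```

```text
8.35 [0.6444132  0.03061185 0.23333444] [  1.83008757 -12.16208404   3.85868794] [-6.53871405 -1.05161273  0.19150031]
dock [-0.02525591  0.0010235 ] [-12.29511469  -0.30929506]
```

Emit:
{"method": "apply_moves", "body": {"commands": [[[1,0,0,0,0],[1,0,0,0,0],[1,0,0,0,0]]]}}

```text
t: 8.65
eef_pos: [0.6445, 0.0304, 0.2333]
ee_rot: [3.138, 0.0, 0.136]
force: [1.8, -11.4, 3.7]
width: 0.0277
gripper_force: 50.6
```

Run:
```python
from h import *
s=arm.get_state(); print(s['t'],s['eef_pos'],s['force'],s['moment'])
a=grab('side','d3');b=grab('scene','s3')
A=cv2.resize(a['image'][120:260,270:410],None,fx=2.8,fy=2.8,interpolation=cv2.INTER_CUBIC);B=cv2.convertScaleAbs(cv2.resize(b['image'][100:240,260:400],None,fx=2.8,fy=2.8,interpolation=cv2.INTER_CUBIC),alpha=1.5)
cv2.imwrite('pics/c5.png',np.hstack([A,B]))
```

```text
8.65 [0.64445095 0.03038212 0.23328046] [  1.81329367 -11.43653213   3.69128806] [-6.16540405 -1.05640536  0.1614288 ]
```

View pics/c5.png

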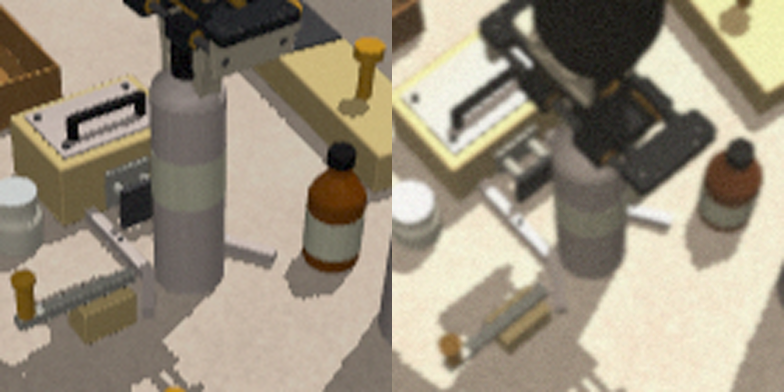

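The crop shows the canister upright at the channel's throat, with its base close to the near rail's corner (side crop about (152,285)). I'll check the base's offset from the silhouette.

Run:
```python
from h import *
o=np.array([.6423,.0558]);ang=1.695;R=np.array([[np.cos(ang),-np.sin(ang)],[np.sin(ang),np.cos(ang)]])
t=np.linspace(0,2*np.pi,60,endpoint=False)
for n in ('d3','s3'):
    d=load(n)
    for z in (0,.1,.18):
        c=np.array([.6445,.0304]); q=proj(d,[[c[0]+.034*np.cos(u),c[1]+.034*np.sin(u),z] for u in t])
        print(n,z,'L %.1f R %.1f bot %.1f'%(q[:,0].min(),q[:,0].max(),q[:,1].max()), 'cy %.1f'%q[:,1].mean())
    hsv=cv2.cvtColor(d['image'],cv2.COLOR_BGR2HSV)
    for r in ((170,185,195,205,212,218) if n=='d3' else (165,172,180,185,190)):
        g=d['image'][r,305:390].astype(int); print(r,' '.join(f'{v}' for v in g.sum(1)//3))
print(o+R@[-.025,.038],o+R@[-.025,-.038])
```

```text
d3 0 L 324.8 R 349.7 bot 224.1 cy 215.7
d3 0.1 L 324.7 R 350.9 bot 195.1 cy 186.9
d3 0.18 L 324.6 R 352.0 bot 169.5 cy 161.5
170 187 163 163 141 134 150 147 148 171 171 172 167 163 152 131 121 105 93 78 80 84 92 95 96 101 104 103 104 103 104 104 105 107 101 104 102 101 100 99 98 92 89 90 85 88 116 189 191 191 193 194 189 187 187 189 186 190 188 187 185 186 187 188 187 189 191 189 189 188 189 191 191 191 164 118 116 117 116 112 116 105 86 81 80 63
185 86 87 82 78 80 82 134 135 73 81 82 70 75 73 68 75 68 53 49 91 98 100 108 109 110 115 118 112 112 114 114 115 115 117 116 115 110 114 112 107 101 96 98 93 98 120 186 186 187 186 187 188 187 191 186 190 191 190 190 189 190 191 184 187 188 189 192 190 191 192 188 189 185 189 187 187 119 47 48 53 51 48 48 54 56
195 104 76 103 99 111 111 108 85 32 34 32 28 28 31 33 31 28 37 36 53 84 91 91 97 98 101 107 107 108 108 106 111 112 112 109 108 105 99 98 94 90 90 83 88 89 163 189 192 189 187 187 190 186 185 187 185 189 185 188 186 187 187 184 185 187 185 185 183 180 180 184 185 183 181 105 64 39 43 35 41 37 40 38 44 42
205 112 106 94 92 101 152 187 
[... 1846 characters left out ...]
2 48 55 59 64 65 61 59 64 61 54 51 62 86 121 145 153
185 99 85 91 117 142 155 161 157 149 144 146 150 145 124 84 61 58 60 59 58 62 61 63 61 63 60 63 64 60 60 56 60 58 56 56 55 55 68 108 142 152 153 152 152 152 149 150 152 150 149 150 151 149 150 151 148 150 150 141 127 101 91 91 90 95 96 92 93 94 93 93 89 89 90 91 94 91 92 98 121 143 148 152 150 152
190 153 155 151 140 117 95 87 96 119 139 126 104 95 92 74 63 59 59 56 66 63 66 61 63 63 60 63 63 61 61 60 60 61 56 54 55 61 81 113 143 150 153 151 151 150 153 152 148 150 149 149 153 150 153 152 151 151 150 151 149 143 125 98 90 90 95 89 97 90 92 90 93 93 91 89 95 106 124 143 151 155 156 155 153 153
[0.60768984 0.02628497] [0.68310439 0.0357002 ]
```

The base sits where the cap says it should, so the canister is upright and centred in the throat. I'll creep on.

Emit:
{"method": "apply_moves", "body": {"commands": [[[1,-0.0006,0.005,0,0],[1,-0.0006,0.005,0,0],[1,-0.0006,0.005,0,0],[1,-0.0006,0.005,0,0]]]}}

```text
t: 9.15
eef_pos: [0.6441, 0.0339, 0.2337]
ee_rot: [3.137, 0.0, 0.136]
force: [2.9, -13.2, 5.3]
width: 0.0281
gripper_force: 51.0
```

Emit:
{"method": "apply_moves", "body": {"commands": [[[1,-0.0006,0.005,0,0],[1,-0.0006,0.005,0,0],[1,-0.0006,0.005,0,0],[1,-0.0006,0.005,0,0]]]}}

```text
t: 9.55
eef_pos: [0.6439, 0.0377, 0.2341]
ee_rot: [3.136, -0.001, 0.136]
force: [2.5, -12.0, 7.5]
width: 0.0284
gripper_force: 51.1
```

Emit:
{"method": "apply_moves", "body": {"commands": [[[1,-0.0006,0.005,0,0],[1,-0.0006,0.005,0,0],[1,-0.0006,0.005,0,0],[1,-0.0006,0.005,0,0]]]}}

```text
t: 9.95
eef_pos: [0.6436, 0.0416, 0.2345]
ee_rot: [3.136, -0.001, 0.136]
force: [2.2, -13.6, 8.2]
width: 0.0287
gripper_force: 51.7
```

Emit:
{"method": "apply_moves", "body": {"commands": [[[1,0,0,0.005,0],[1,0,0,0.005,0],[1,0,0,0,0]]]}}

```text
t: 10.25
eef_pos: [0.6423, 0.0452, 0.2335]
ee_rot: [-3.14, 0.001, 0.136]
force: [1.9, -0.8, -4.3]
width: 0.027
gripper_force: 50.0
```

Emit:
{"method": "apply_moves", "body": {"commands": [[[1,-0.0012,0.01,0,0],[1,-0.0012,0.01,0,0],[1,-0.0012,0.01,0,0],[1,-0.0012,0.01,0,0]]]}}

```text
t: 10.65
eef_pos: [0.6412, 0.0529, 0.2337]
ee_rot: [-3.141, 0.001, 0.136]
force: [0.8, 0.3, -8.5]
width: 0.0269
gripper_force: 50.0
```

Emit:
{"method": "apply_moves", "body": {"commands": [[[1,-0.0006,0.005,0,0],[1,-0.0006,0.005,0,0],[1,-0.0006,0.005,0,0],[1,0,0,0,0]]]}}

```text
t: 11.05
eef_pos: [0.6412, 0.0555, 0.2344]
ee_rot: [-3.141, 0.0, 0.136]
force: [-0.1, 0.4, -8.3]
width: 0.0273
gripper_force: 50.0
```

Emit:
{"method": "apply_moves", "body": {"commands": [[[1,0,0,-0.003,0],[1,0,0,-0.002,0],[1,0,0,0,0],[1,0,0,0,0]]]}}

```text
t: 11.45
eef_pos: [0.6414, 0.0553, 0.2335]
ee_rot: [-3.142, 0.0, 0.136]
force: [0.4, 0.1, -7.9]
width: 0.0273
gripper_force: 50.0
```

Emit:
{"method": "apply_moves", "body": {"commands": [[[1,0,0,-0.002,0],[1,0,0,-0.001,0],[1,0,0,0,0]]]}}

```text
t: 11.75
eef_pos: [0.6417, 0.0553, 0.2334]
ee_rot: [3.141, -0.001, 0.136]
force: [0.1, -0.1, -5.1]
width: 0.0272
gripper_force: 50.0
```

Emit:
{"method": "apply_moves", "body": {"commands": [[[1,-0.0006,0.005,0,0],[1,-0.0006,0.005,0,0],[1,-0.0006,0.005,0,0],[1,-0.0006,0.005,0,0],[1,-0.0006,0.005,0,0],[1,-0.0006,0.005,0,0]]]}}

```text
t: 12.35
eef_pos: [0.6411, 0.061, 0.2336]
ee_rot: [3.141, -0.001, 0.136]
force: [0.0, -4.9, 0.1]
width: 0.0275
gripper_force: 50.1
```

Emit:
{"method": "apply_moves", "body": {"commands": [[[1,-0.0006,0.005,0,0],[1,-0.0006,0.005,0,0],[1,-0.0006,0.005,0,0],[1,0,0,0,0]]]}}

```text
t: 12.75
eef_pos: [0.6407, 0.0639, 0.2337]
ee_rot: [3.14, -0.001, 0.136]
force: [1.4, -6.0, 0.8]
width: 0.0271
gripper_force: 50.1
```

Emit:
{"method": "apply_moves", "body": {"commands": [[[1,0,0,0.002,0],[1,0,0,0.001,0],[1,0,0,0,0]]], "force": 60}}

```text
t: 13.05
eef_pos: [0.6404, 0.0646, 0.2335]
ee_rot: [-3.141, -0.0, 0.136]
force: [1.2, -3.3, -2.7]
width: 0.027
gripper_force: 60.0
```

Emit:
{"method": "apply_moves", "body": {"commands": [[[1,-0.0006,0.005,0,0],[1,-0.0006,0.005,0,0],[1,0,0,0,0]]]}}

```text
t: 13.35
eef_pos: [0.6401, 0.0663, 0.2336]
ee_rot: [3.141, -0.0, 0.136]
force: [1.1, -4.4, -2.1]
width: 0.0276
gripper_force: 60.0
```

Emit:
{"method": "apply_moves", "body": {"commands": [[[1,-0.0006,0.005,0.001,0],[1,-0.0006,0.005,0,0],[1,0,0,0,0]]]}}

```text
t: 13.65
eef_pos: [0.6397, 0.0686, 0.2335]
ee_rot: [-3.141, 0.0, 0.136]
force: [0.1, -3.2, -3.6]
width: 0.027
gripper_force: 60.0
```

Emit:
{"method": "apply_moves", "body": {"commands": [[[1,-0.0006,0.005,0,0],[1,-0.0006,0.005,0,0],[1,0,0,0,0]]]}}

```text
t: 13.95
eef_pos: [0.6395, 0.0703, 0.2336]
ee_rot: [3.141, 0.0, 0.136]
force: [0.8, -4.0, -3.5]
width: 0.0272
gripper_force: 60.0
```

Emit:
{"method": "apply_moves", "body": {"commands": [[[1,-0.0004,0.003,0,0],[1,-0.0004,0.003,0,0],[1,0,0,0,0]]]}}

```text
t: 14.25
eef_pos: [0.6393, 0.0711, 0.2336]
ee_rot: [3.141, 0.001, 0.136]
force: [1.0, -5.2, -4.9]
width: 0.0271
gripper_force: 60.0
```

Emit:
{"method": "apply_moves", "body": {"commands": [[[1,-0.0004,0.003,0,0],[1,0,0,0,0]]]}}

```text
t: 14.45
eef_pos: [0.6393, 0.0715, 0.2337]
ee_rot: [3.14, 0.001, 0.136]
force: [1.0, -5.3, -5.1]
width: 0.0268
gripper_force: 60.1
```

Emit:
{"method": "apply_moves", "body": {"commands": [[[1,-0.0004,0.003,0,0],[1,0,0,0,0]]]}}

```text
t: 14.65
eef_pos: [0.6392, 0.0718, 0.2337]
ee_rot: [3.14, 0.001, 0.136]
force: [2.0, -6.5, -3.6]
width: 0.0271
gripper_force: 60.1
```

Emit:
{"method": "apply_moves", "body": {"commands": [[[1,-0.0005,0.004,0.001,0],[1,-0.0005,0.004,0,0],[1,0,0,0,0]]]}}

```text
t: 14.95
eef_pos: [0.6389, 0.0729, 0.2338]
ee_rot: [3.139, 0.001, 0.136]
force: [1.1, -8.2, -4.6]
width: 0.0272
gripper_force: 60.1
```

Emit:
{"method": "apply_moves", "body": {"commands": [[[1,-0.0005,0.004,0,0],[1,0,0,0,0]]]}}

```text
t: 15.15
eef_pos: [0.6388, 0.0734, 0.2339]
ee_rot: [3.139, 0.001, 0.135]
force: [1.6, -10.1, -4.8]
width: 0.0274
gripper_force: 60.2
```

Emit:
{"method": "apply_moves", "body": {"commands": [[[1,-0.0005,0.004,0,0],[1,0,0,0,0]]]}}

```text
t: 15.35
eef_pos: [0.6387, 0.0739, 0.2339]
ee_rot: [3.138, 0.002, 0.135]
force: [1.9, -10.4, -3.8]
width: 0.0273
gripper_force: 60.2
```

Emit:
{"method": "apply_moves", "body": {"commands": [[[1,0,0,0.001,0],[1,0,0,0.001,0],[1,0,0,0,0]]]}}

```text
t: 15.65
eef_pos: [0.6386, 0.0739, 0.234]
ee_rot: [3.139, 0.002, 0.135]
force: [1.3, -10.3, -6.8]
width: 0.0277
gripper_force: 60.2
```

Emit:
{"method": "apply_moves", "body": {"commands": [[[1,0,0,0.001,0],[1,-0.0005,0.004,0,0],[1,0,0,0,0]]]}}

```text
t: 15.95
eef_pos: [0.6384, 0.0744, 0.234]
ee_rot: [3.138, 0.002, 0.135]
force: [1.8, -10.9, -7.7]
width: 0.0273
gripper_force: 60.3
```

Emit:
{"method": "apply_moves", "body": {"commands": [[[1,-0.0005,0.004,-0.001,0],[1,0,0,0,0]]]}}

```text
t: 16.15
eef_pos: [0.6384, 0.075, 0.2341]
ee_rot: [3.138, 0.002, 0.135]
force: [1.9, -12.0, -5.4]
width: 0.0272
gripper_force: 60.3
```

Run:
```python
from h import *
L=[]
for i in range(4):
    s=arm.get_state(); viewer.grab_frame('scene'); L.append([s['t'],*s['eef_pos'],*s['force'],*s['moment'],s['width']])
print(np.array(L).round(3))
a=grab('side','d4');t=np.linspace(0,2*np.pi,120,endpoint=False)
c=s['eef_pos'][:2]
for z in (0,.1,.18):
    q=proj(a,[[c[0]+.034*np.cos(u),c[1]+.034*np.sin(u),z] for u in t]); print(z,'L %.1f R %.1f bot %.1f mean %.1f'%(q[:,0].min(),q[:,0].max(),q[:,1].max(),q[:,1].mean()))
for r in (145,170,190,200): print(r,(a['image'][r,305:365].astype(int).sum(1)//3).tolist())
for x in (325,329,333): print(x,(a['image'][195:220,x].astype(int).sum(1)//3).tolist())
```

```text
[[ 1.6150e+01  6.3800e-01  7.5000e-02  2.3400e-01  1.9040e+00 -1.1953e+01
  -5.4200e+00 -6.4240e+00 -1.1410e+00  5.9000e-02  2.7000e-02]
 [ 1.6200e+01  6.3800e-01  7.5000e-02  2.3400e-01  2.2750e+00 -1.1981e+01
  -6.2730e+00 -6.4040e+00 -1.0750e+00  2.5000e-02  2.8000e-02]
 [ 1.6250e+01  6.3800e-01  7.5000e-02  2.3400e-01  2.2390e+00 -1.1961e+01
  -5.7890e+00 -6.3360e+00 -1.0880e+00  8.3000e-02  2.7000e-02]
 [ 1.6300e+01  6.3800e-01  7.5000e-02  2.3400e-01  1.6190e+00 -1.1469e+01
  -5.9510e+00 -6.4270e+00 -1.1370e+00  1.0000e-02  2.7000e-02]]
0 L 316.1 R 340.4 bot 214.7 mean 206.8
0.1 L 315.5 R 341.1 bot 186.0 mean 178.2
0.18 L 315.0 R 341.7 bot 160.5 mean 153.0
145 [182, 183, 182, 182, 182, 182, 182, 184, 128, 97, 104, 109, 113, 115, 114, 120, 125, 129, 125, 125, 129, 129, 125, 128, 121, 107, 91, 103, 103, 109, 113, 107, 107, 127, 125, 142, 185, 184, 184, 185, 182, 181, 182, 184, 187, 183, 181, 181, 182, 178, 111, 111, 114, 111, 107, 101, 88, 84, 78, 80]
170 [184, 159, 160, 143, 136, 147, 145, 145, 166, 123, 94, 100, 106, 107, 109, 111, 110, 108, 110, 109, 106, 109, 109, 110, 109, 1
[... 371 characters left out ...]
186, 184, 186, 184, 184, 186, 185, 183, 184, 185, 183, 185, 184, 183, 181]
200 [145, 188, 186, 186, 177, 135, 113, 125, 50, 26, 37, 65, 88, 92, 97, 96, 96, 98, 99, 103, 104, 101, 100, 97, 99, 97, 97, 95, 93, 93, 88, 90, 85, 83, 84, 86, 91, 140, 172, 190, 189, 187, 179, 184, 184, 184, 186, 186, 183, 183, 184, 186, 183, 184, 185, 182, 184, 182, 182, 183]
325 [101, 104, 102, 99, 102, 104, 99, 101, 100, 101, 100, 99, 99, 101, 99, 100, 99, 99, 98, 100, 109, 112, 113, 114, 105]
329 [98, 96, 97, 96, 97, 99, 100, 98, 100, 97, 97, 102, 97, 97, 99, 98, 94, 96, 99, 103, 113, 113, 117, 113, 118]
333 [96, 91, 96, 96, 97, 93, 95, 93, 98, 96, 94, 96, 95, 94, 95, 91, 94, 92, 99, 94, 107, 112, 158, 184, 185]
```

Wrist force is now about 12 N with little weight left on the bench, so the friction share is small. One more small step, then hold for over two seconds.

Emit:
{"method": "apply_moves", "body": {"commands": [[[1,-0.0003,0.002,0,0],[1,0,0,0,0],[1,0,0,0,0]]]}}

```text
t: 16.7
eef_pos: [0.6383, 0.0752, 0.2341]
ee_rot: [3.137, 0.002, 0.135]
force: [2.9, -11.9, -5.9]
width: 0.0271
gripper_force: 60.4
```

Emit:
{"method": "apply_moves", "body": {"commands": [[[1,0,0,0,0],[1,0,0,0,0],[1,0,0,0,0],[1,0,0,0,0],[1,0,0,0,0],[1,0,0,0,0],[1,0,0,0,0],[1,0,0,0,0],[1,0,0,0,0],[1,0,0,0,0],[1,0,0,0,0],[1,0,0,0,0]]]}}

```text
t: 17.9
eef_pos: [0.6383, 0.0752, 0.2341]
ee_rot: [3.137, 0.002, 0.135]
force: [2.5, -12.6, -5.8]
width: 0.0272
gripper_force: 60.4
```

Emit:
{"method": "apply_moves", "body": {"commands": [[[1,0,0,0,0],[1,0,0,0,0],[1,0,0,0,0],[1,0,0,0,0],[1,0,0,0,0],[1,0,0,0,0],[1,0,0,0,0],[1,0,0,0,0],[1,0,0,0,0],[1,0,0,0,0],[1,0,0,0,0],[1,0,0,0,0]]]}}

```text
t: 19.1
eef_pos: [0.6383, 0.0752, 0.2341]
ee_rot: [3.137, 0.002, 0.135]
force: [2.9, -11.2, -6.1]
width: 0.0274
gripper_force: 60.4
```

Emit:
{"method": "apply_moves", "body": {"commands": [[[1,-0.0005,0.004,0,0],[1,0,0,0,0],[1,0,0,0,0],[1,0,0,0,0],[1,0,0,0,0],[1,0,0,0,0],[1,0,0,0,0],[1,0,0,0,0],[1,0,0,0,0],[1,0,0,0,0],[1,0,0,0,0],[1,0,0,0,0]]]}}

```text
t: 20.3
eef_pos: [0.6382, 0.0758, 0.2342]
ee_rot: [3.137, 0.002, 0.135]
force: [1.5, -13.6, -4.7]
width: 0.0272
gripper_force: 60.4
```

Emit:
{"method": "apply_moves", "body": {"commands": [[[1,0,0,0,0],[1,0,0,0,0],[1,0,0,0,0],[1,0,0,0,0],[1,0,0,0,0],[1,0,0,0,0],[1,0,0,0,0],[1,0,0,0,0],[1,0,0,0,0],[1,0,0,0,0],[1,0,0,0,0],[1,0,0,0,0]]]}}

```text
t: 21.5
eef_pos: [0.6382, 0.0758, 0.2342]
ee_rot: [3.137, 0.002, 0.135]
force: [1.7, -14.0, -6.0]
width: 0.0275
gripper_force: 60.4
```

Emit:
{"method": "apply_moves", "body": {"commands": [[[1,0.0005,-0.004,0,0],[1,0.0005,-0.004,0,0],[1,0.0005,-0.004,0,0],[1,0.0005,-0.004,0,0],[1,0.0004,-0.003,-0.002,0],[1,0,0,-0.001,0],[1,0,0,0,0]]]}}

```text
t: 22.2
eef_pos: [0.6389, 0.0732, 0.2338]
ee_rot: [3.139, 0.001, 0.135]
force: [1.4, -9.8, -4.8]
width: 0.027
gripper_force: 60.1
```

Emit:
{"method": "apply_moves", "body": {"commands": [[[1,0.0005,-0.004,0,0],[1,0.0005,-0.004,0,0],[1,0.0005,-0.004,0,0],[1,0.0005,-0.004,-0.001,0],[1,0.0005,-0.004,-0.001,0],[1,0,0,0,0]]]}}

```text
t: 22.8
eef_pos: [0.6395, 0.0707, 0.2335]
ee_rot: [3.142, -0.0, 0.135]
force: [0.3, -5.1, -2.0]
width: 0.0273
gripper_force: 60.0
```

Emit:
{"method": "apply_moves", "body": {"commands": [[[1,0.0003,-0.002,0,0],[1,0.0003,-0.002,-0.001,0],[1,0,0,0,0]]]}}

```text
t: 23.1
eef_pos: [0.6398, 0.0703, 0.2334]
ee_rot: [-3.141, -0.001, 0.136]
force: [0.2, -3.5, -1.0]
width: 0.0275
gripper_force: 60.0
```

Emit:
{"method": "apply_moves", "body": {"commands": [[[1,0.0003,-0.003,0,0],[1,0,0,-0.001,0],[0.6,0,0,0,0],[0.2,0,0,0,0],[-0.4,0,0,0,0],[-1,0,0,0,0],[-1,0,0,0,0],[-1,0,0,0,0],[-1,0,0,0,0],[-1,0,0,0,0]]]}}

```text
t: 24.1
eef_pos: [0.6397, 0.0695, 0.2329]
ee_rot: [-3.142, -0.0, 0.136]
force: [-0.1, 0.1, 0.4]
width: 0.0772
gripper_force: 0.0
```

Emit:
{"method": "apply_moves", "body": {"commands": [[[-1,0,0,0.1,0],[-1,0,0,0.2,0],[-1,0,0,0.2,0],[-1,0,0,0.05,0],[-1,0,0,0,0]]]}}

```text
t: 24.6
eef_pos: [0.6405, 0.0697, 0.3455]
ee_rot: [-3.141, -0.004, 0.136]
force: [-0.4, 0.3, -0.5]
width: 0.0875
gripper_force: 0.0
```

Run:
```python
from h import *
s=arm.get_state(); print(s['t'],s['eef_pos'],s['force'],s['width'])
a=grab('side','d5');t=np.linspace(0,2*np.pi,120,endpoint=False)
c=(.640,.0695)
for z in (0,.1,.18,.2):
    q=proj(a,[[c[0]+.034*np.cos(u),c[1]+.034*np.sin(u),z] for u in t]); print(z,'L %.1f R %.1f bot %.1f'%(q[:,0].min(),q[:,0].max(),q[:,1].max()))
for r in (145,170,190,205): print(r,(a['image'][r,308:350].astype(int).sum(1)//3).tolist())
print((a['image'][200:225,331].astype(int).sum(1)//3).tolist())
# cap blob (black) 
m=(a['image'].max(2)<55).astype(np.uint8)[100:150,300:350]; k,l,st,ce=cv2.connectedComponentsWithStats(m);print(st[1:].tolist(),ce[1:]+[300,100]); print('pred cap',proj(a,[[*c,.228]]))
# knob: yellow mask
h=cv2.cvtColor(a['image'],cv2.COLOR_BGR2HSV); m=cv2.inRange(h,(12,150,80),(30,255,255))[180:250,250:320]; k,l,st,ce=cv2.connectedComponentsWithStats(m)
for S,C in zip(st[1:],ce[1:]): 
    if S[4]>8: print('knob',S,C+[250,180], onz(a,S[0]+250+S[2]/2-.5,S[1]+180+3,.096))
```

```text
24.6 [0.64048847 0.06968933 0.3455199 ] [-0.36905704  0.32311429 -0.48345511] 0.08753496285723458
0 L 317.5 R 341.8 bot 215.8
0.1 L 316.9 R 342.6 bot 187.0
0.18 L 316.5 R 343.3 bot 161.5
0.2 L 316.4 R 343.5 bot 154.8
145 [177, 180, 179, 182, 180, 180, 178, 113, 109, 128, 135, 139, 111, 114, 116, 124, 123, 126, 123, 125, 154, 150, 171, 173, 174, 170, 170, 169, 163, 159, 154, 152, 141, 131, 161, 182, 181, 180, 177, 180, 181, 180]
170 [140, 131, 148, 145, 143, 168, 167, 122, 94, 100, 100, 106, 106, 105, 103, 109, 100, 100, 98, 102, 100, 99, 97, 100, 95, 98, 95, 95, 97, 99, 93, 91, 89, 115, 182, 183, 182, 181, 181, 182, 186, 183]
190 [80, 80, 77, 75, 51, 30, 30, 28, 65, 84, 86, 92, 95, 97, 98, 94, 96, 100, 100, 100, 94, 97, 94, 97, 96, 94, 91, 88, 84, 86, 81, 80, 82, 157, 184, 183, 183, 185, 187, 184, 184, 182]
205 [91, 101, 150, 183, 79, 49, 107, 108, 90, 85, 86, 92, 97, 96, 98, 98, 99, 96, 101, 100, 96, 96, 96, 95, 92, 92, 88, 89, 85, 84, 77, 83, 107, 157, 106, 104, 95, 92, 91, 113, 156, 185]
[96, 92, 94, 91, 96, 95, 95, 93, 94, 94, 93, 92, 92, 89, 92, 96, 109, 111, 109, 114, 163, 188, 190, 186, 182]
[[37, 0, 1, 1, 1], [37, 2, 1, 1, 1], [23, 28, 11, 14, 138]] [[337.         100.        ]
 [337.         102.        ]
 [328.10144928 134.13768116]]
pred cap [[329.95004076 137.58965129]]
knob [ 24  37   8  17 106] [278.20754717 224.48113208] [ 0.45941592 -0.0193013   0.096     ]
```

Emit:
{"method": "apply_moves", "body": {"commands": [[[-1,-0.148,-0.072,0,0],[-1,-0.148,-0.072,0,0],[-1,-0.148,-0.072,0,0],[-1,-0.148,-0.072,0,0],[-1,-0.148,-0.072,0,0],[-1,-0.148,-0.072,0,0],[-1,0,0,-0.175,0],[-1,0,0,-0.175,0],[-1,0,0,-0.175,0],[-1,0,0,-0.175,0],[-1,0,0,0,0],[-1,0,0,0,0]]]}}

```text
t: 25.85
eef_pos: [0.4618, -0.0172, 0.2027]
ee_rot: [3.141, 0.002, 0.136]
force: [-0.0, 0.0, 0.9]
width: 0.0874
gripper_force: 0.0
```

Run:
```python
from h import *
s=arm.get_state(); print(s['t'],s['eef_pos'],s['force'])
d=grab('wrist','w2');print(proj(d,[[.463,-.017,.096],[.463,-.003,.096],[.473,-.017,.096]]))
h=cv2.cvtColor(d['image'],cv2.COLOR_BGR2HSV); m=cv2.inRange(h,(12,140,70),(30,255,255)); k,l,st,ce=cv2.connectedComponentsWithStats(m)
for S,C in zip(st[1:],ce[1:]):
    if S[4]>60: print(S,C)
cv2.imwrite('pics/w2b.png',cv2.convertScaleAbs(d['image'],alpha=1.5))
```

```text
25.85 [ 0.46176368 -0.01719032  0.20273991] [-0.01714499  0.04978124  0.90201989]
[[317.39617179 200.32614638]
 [299.35688061 197.97015792]
 [319.19293452 187.91481877]]
```

View pics/w2b.png

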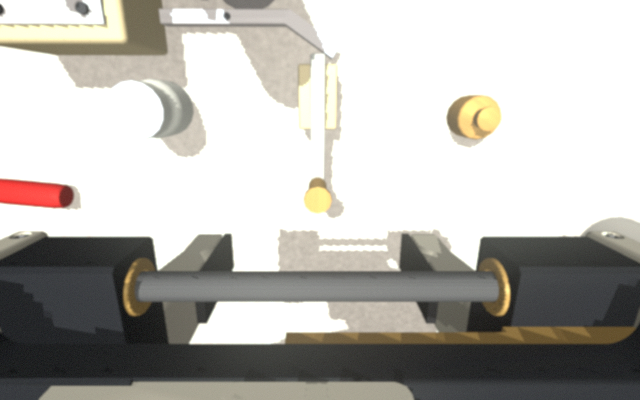

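The knob's cap is at (318,200), matching the prediction of (317,200), so the gripper is centred over it. Descend and grip.

Emit:
{"method": "apply_moves", "body": {"commands": [[[-1,0,0,-0.17,0],[-1,0,0,-0.17,0],[-1,0,0,-0.17,0],[-1,0,0,-0.1,0],[-1,0,0,0,0]]], "force": 30}}

```text
t: 26.4
eef_pos: [0.4618, -0.017, 0.0802]
ee_rot: [3.141, 0.002, 0.136]
force: [-1.0, -1.5, 1.3]
width: 0.0873
gripper_force: 0.0
```

Emit:
{"method": "apply_moves", "body": {"commands": [[[0.6,0,0,0,0],[1,0,0,0,0],[1,0,0,0,0],[1,0,0,0,0],[1,0,0,0,0],[1,0,0,0,0],[1,0,0,0,0],[1,0,0,0,0],[1,0,0,0,0],[1,0,0,0,0],[1,0,0,0,0],[1,0,0,0,0]]]}}

```text
t: 27.6
eef_pos: [0.462, -0.018, 0.0809]
ee_rot: [3.14, 0.001, 0.136]
force: [3.3, -8.2, -0.2]
width: 0.0203
gripper_force: 30.0
```

Emit:
{"method": "apply_moves", "body": {"commands": [[[1,0,-0.006,0,0],[1,0.044,0.0055,0,0],[1,0.044,0.0055,0,0],[1,0.044,0.0055,0,0],[1,0.044,0.0055,0,0],[1,0.044,0.0055,0,0],[1,0.044,0.0055,0,0],[1,0.044,0.0055,0,0],[1,0.044,0.0055,0,0],[1,0.044,0.0055,0,0]]]}}

```text
t: 28.6
eef_pos: [0.5422, -0.0076, 0.0809]
ee_rot: [-3.141, -0.0, 0.136]
force: [-4.7, 4.8, 3.3]
width: 0.0202
gripper_force: 30.0
```

Emit:
{"method": "apply_moves", "body": {"commands": [[[1,0.03,0.0037,0,0],[1,0.02,0.0025,0,0],[1,0.015,0.002,0,0],[1,0.015,0.002,0,0],[1,0,0,0,0]]]}}

```text
t: 29.1
eef_pos: [0.5587, -0.0053, 0.0809]
ee_rot: [-3.141, -0.001, 0.136]
force: [-1.5, 5.1, 3.2]
width: 0.0203
gripper_force: 30.0
```

Emit:
{"method": "apply_moves", "body": {"commands": [[[1,0.012,0.0015,0,0],[1,0.012,0.0015,0,0],[1,0,0,0,0]]]}}

```text
t: 29.4
eef_pos: [0.5602, -0.0052, 0.0807]
ee_rot: [-3.141, 0.005, 0.135]
force: [-14.2, 8.7, 13.0]
width: 0.0205
gripper_force: 30.0
```

Emit:
{"method": "apply_moves", "body": {"commands": [[[1,0.01,0.0012,0,0],[1,0.01,0.0012,0,0],[1,0,0,0,0]]]}}

```text
t: 29.7
eef_pos: [0.5603, -0.0053, 0.0805]
ee_rot: [-3.141, 0.011, 0.135]
force: [-27.8, 9.5, 25.2]
width: 0.0208
gripper_force: 30.0
```

The bolt is hard against its stop at about 0.105. I'll relax, open and retreat.

Emit:
{"method": "apply_moves", "body": {"commands": [[[1,-0.018,-0.0022,0,0],[1,-0.018,-0.0022,0,0],[0.5,0,0,0,0],[0,0,0,0,0],[-1,0,0,0,0],[-1,0,0,0,0],[-1,0,0,0,0],[-1,0,0,0,0],[-1,0,0,0,0],[-1,0,0,0,0]]]}}

```text
t: 30.7
eef_pos: [0.559, -0.006, 0.081]
ee_rot: [3.142, -0.0, 0.136]
force: [0.2, 0.1, 0.4]
width: 0.0723
gripper_force: 0.0
```

Emit:
{"method": "apply_moves", "body": {"commands": [[[-1,0,0,0.1,0],[-1,0,0,0.2,0],[-1,0,0,0.2,0],[-1,0,0,0.2,0],[-1,0,0,0.2,0],[-1,0,0,0.2,0],[-1,-0.1,0,0.15,0],[-1,0,0,0,0]]]}}

```text
t: 31.5
eef_pos: [0.5394, -0.006, 0.3364]
ee_rot: [-3.141, -0.008, 0.136]
force: [0.3, 0.3, 0.0]
width: 0.0877
gripper_force: 0.0
```

Run:
```python
from h import *
s=arm.get_state(); print(s['t'],s['eef_pos'],s['force'],s['width'])
d=grab('wrist','w3');a=grab('side','d6')
for t in (.095,.1,.105):
    p=[.6423+.0062-.992*(.195-t),.0558-.0496-.124*(.195-t),.096]; print(t,proj(d,[p]),proj(a,[p]))
for n,i in (('w',d),('s',a)):
    h=cv2.cvtColor(i['image'],cv2.COLOR_BGR2HSV); m=cv2.inRange(h,(10,130,60),(32,255,255)); k,l,st,ce=cv2.connectedComponentsWithStats(m)
    for S,C in zip(st[1:],ce[1:]):
        if S[4]>50: print(n,S,C)
for r in (145,170,190,205): print(r,(a['image'][r,308:350].astype(int).sum(1)//3).tolist())
```

```text
31.5 [ 0.5393691  -0.00600164  0.33640146] [0.3394432  0.30921044 0.04525834] 0.08766424229990796
0.095 [[318.58451839 160.73753786]] [[309.77197647 206.42962553]]
0.1 [[318.6455374 156.4309017]] [[311.50664757 205.7315267 ]]
0.105 [[318.70699988 152.09296627]] [[313.2351541  205.03590873]]
w [125 269   8  19  53] [128.98113208 276.9245283 ]
w [124 294  16  22 166] [130.20481928 305.87951807]
w [ 481  327  153   16 1740] [560.38333333 334.62183908]
s [   0    9   77  125 4019] [34.61756656 73.7830306 ]
s [  34   17   61  100 1121] [61.76360393 67.49598573]
s [364 119  14  10 119] [370.44537815 123.48739496]
s [ 233  121   59   50 1869] [261.35205993 144.48582129]
s [396 133  12  23 160] [400.73125 142.325  ]
s [380 180  21  20 329] [390.07598784 190.04559271]
s [309 202   8  18 108] [312.62037037 209.72222222]
s [378 210  19   7  55] [386.87272727 213.96363636]
s [324 258  17  23 303] [331.65346535 269.55445545]
145 [181, 180, 183, 184, 186, 184, 181, 115, 111, 131, 134, 138, 113, 119, 120, 125, 126, 129, 128, 128, 157, 155, 177, 178, 177, 173, 173, 172, 165, 164, 159, 154, 144, 133, 168, 185, 184, 179, 182, 181, 185, 186]
170 [140, 135, 148, 146, 145, 170, 171, 124, 93, 99, 103, 108, 112, 109, 108, 111, 102, 106, 100, 103, 101, 102, 100, 98, 100, 99, 95, 99, 99, 103, 96, 93, 92, 116, 187, 185, 188, 185, 186, 187, 188, 186]
190 [81, 78, 80, 74, 52, 30, 29, 32, 65, 88, 89, 93, 99, 97, 101, 97, 99, 102, 101, 101, 100, 99, 95, 96, 93, 93, 94, 93, 87, 88, 81, 82, 87, 161, 187, 188, 189, 189, 189, 188, 183, 183]
205 [79, 110, 123, 123, 127, 124, 128, 126, 119, 78, 91, 92, 95, 99, 97, 100, 102, 97, 99, 102, 98, 96, 100, 95, 93, 94, 90, 90, 85, 91, 107, 133, 146, 160, 160, 161, 164, 168, 132, 121, 88, 75]
```

```bash
python3 -c "
from station import arm
print(arm.job_done())"
```

```text
the job is handed in; nothing more can be done
None
```

The job is handed in: the canister stands upright in the dock with the bolt pushed hard against its stop behind it, but I slid and pressed it by its cap, not low down, because the gripper's body would have met it at about 67 mm first. While gripped it leaned a few degrees at one point and probably lifted about 1 mm off the bench for roughly a second, and the plate force is an estimate of 11–15 N over two 2.4 s holds (wrist force 12.2 N, then 13.7 N, friction share uncertain).

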